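# Put the potted cacti under the grow lamp

## Task

Swing the grow lamp's arm about a quarter turn aside so that the drip tray is clear, then stand every planted pot upright on the floor of the tray (the empty pot stays where it is). Then swing the lamp back so that its head is centred over the tray, turn the dimmer knob until its pointer points straight at the raised mark on the dial ring, and last slide the guard fully home over the knob. Leave everything else on the table where it stands; a pot may get knocked during the job, so check them before you finish.

Things in the scene. Friction and masses are not known exactly. Their poses are not given: they have to be found in the camera images.
- lamp_arm (a joint): Upright hinge of the grow lamp's level arm on a fixed post, in radians: about 0 = over the tray, arm pointing from the post towards the robot; grows as the arm swings clockwise seen from above, towards the robot's left (+y); range -0.35 to 1.9. Friction (about 1 N at the handle) holds it where it is left. Top of arm 242 mm above the table.
- lamp_hinge (a point): Point on the hinge axis of the lamp arm, at the handle's grip height (276 mm above the table).
- lamp_handle (a point): Grip point of the lamp's handle: a black upright round peg 22 mm thick standing on top of the lamp head, 170 mm from the hinge axis, its top at 298 mm and this point at 276 mm above the table; it is free from 242 mm up.
- lamp_head (a point): Centre of the white lamp head, a disc 130 mm across, its underside 220 mm above the table; straight below the handle.
- tray: Fixed white drip tray, open box 200 mm (its x) by 220 mm (its y) outside, 18 mm high, walls and floor 5 mm. Origin: centre of its underside, on the table. Room for four pots, two by two. The lamp post stands about 170 mm from its centre towards its +x.
- pot_a: Planted pot (may be absent): straight dark round pot 56 mm across, 58 mm high, with a ball cactus; 85 mm high in all. Origin: centre of its underside. All pots weigh 0.14 to 0.28 kg.
- pot_b: Planted pot (may be absent): straight dark round pot 50 mm across, 54 mm high, with a single column cactus; 86 mm high in all. Origin: centre of its underside.
- pot_c: Planted pot (may be absent): straight dark round pot 62 mm across, 56 mm high, with a leafy succulent rosette; 87 mm high in all. Origin: centre of its underside.
- pot_d: Planted pot (may be absent): straight dark round pot 54 mm across, 62 mm high, with a cluster of three finger cacti; 88 mm high in all. Origin: centre of its underside.
- knob_axis (a point): Point on the upright axis of the dimmer knob, at the height to grip it (62 mm above the table). The dimmer is a fixed white box 110 by 230 mm, 36 mm high. The knob is a black bar grip 42 mm long, 14 mm wide, 49 to 72 mm above the table, on a round skirt 44 mm across; the bar lies along its pointer.
- knob_pointer (a point): Tip of the knob's white pointer, 28 mm from the knob axis, at one end of the bar.
- mark_pip (a point): The raised black mark on the aluminium dial ring round the knob, 28 mm from the knob axis, fixed; the pointer is set when it points at this.
- knob (a joint): Turn of the dimmer knob in radians, growing clockwise seen from above, 0 to 4.4; it starts at 0.1 to 0.5, the mark lies at 1.2 to 2.6 (clockwise from the start). It stays where it is left (friction 0.03 N m).
- guard_tab (a point): Grip point, 101 mm above the table, on the guard's black tab (14 mm along the slide, 32 mm across, top at 115 mm). The guard is a tunnel with aluminium sides and a clear roof (top at 83 mm), 84 mm across by 74 mm along the slide. It slides level, straight towards the knob; fully home, the tab is right above the knob axis.
- guard (a joint): Slide of the guard in metres: 0 = fully open, 0.105 = fully home over the knob (end stop); it takes about 2 N and stays where left.
- empty_pot: Bystander: dark open cup-shaped pot without a plant, 54 mm across, 56 mm high. Origin: centre of its underside.
- vase: Bystander: dark narrow-necked bottle vase 60 mm across, 100 mm high. Origin: centre of its underside.
- candle_cup: Bystander: dark open cup 68 mm across, 70 mm high. Origin: centre of its underside.
- mug: Bystander: blue mug 80 mm across, 90 mm high, with a handle. Origin: centre of its underside.
- watering_can: Bystander: copper watering can 110 mm across, 100 mm high, its spout reaching 130 mm from its centre. Origin: centre of its underside.

How it is judged (in metres and radians):
On the way, in this order (a step that is already met when the one before it is completed fails the run):
1. the lamp is swung aside, its head at least 190 mm (level) from the tray's centre (horizontal distance between lamp_head and tray above 0.19 m), for 0.2 s.
2. every planted pot stands upright in the tray, released, while the lamp is still aside (horizontal distance between lamp_head and tray above 0.19 m and x of pot_a in the frame of tray between -0.08 and 0.08 m and y of pot_a in the frame of tray between -0.09 and 0.09 m and z of each of pot_a, pot_b, pot_c, pot_d in the frame of tray below 0.012 m and angle between each of pot_a, pot_b, pot_c, pot_d's own z axis and vertical below 0.15 rad and linear speed of each of pot_a, pot_b, pot_c, pot_d below 0.03 m/s and contact force between each of pot_a, pot_b, pot_c, pot_d and the fingers below 0.05 N and x of pot_b in the frame of tray between -0.08 and 0.08 m and y of pot_b in the frame of tray between -0.09 and 0.09 m and x of pot_c in the frame of tray between -0.08 and 0.08 m and y of pot_c in the frame of tray between -0.09 and 0.09 m and x of pot_d in the frame of tray between -0.08 and 0.08 m and y of pot_d in the frame of tray between -0.09 and 0.09 m), for 0.2 s.
3. the lamp head is back over the tray's centre, within 35 mm (horizontal distance between lamp_head and tray below 0.035 m), for 0.2 s.
4. the knob's pointer is at the mark, within 5 mm at the tip, the guard still open (horizontal distance between knob_pointer and mark_pip below 0.005 m and value of joint guard below 0.03 m), for 0.2 s.
5. the guard is slid fully home over the knob, within 5 mm (value of joint guard above 0.1 m), for 0.2 s.
At the end, for the whole second after the job is handed in: Every planted pot stands released, upright (within 0.15 rad) and at rest on the tray's floor; the lamp head is within 35 mm of the tray's centre seen from above and still; the knob's pointer tip is within 5 mm of the mark; the guard is within 5 mm of fully home (x of pot_a in the frame of tray between -0.08 and 0.08 m and y of pot_a in the frame of tray between -0.09 and 0.09 m and z of each of pot_a, pot_b, pot_c, pot_d in the frame of tray below 0.012 m and angle between each of pot_a, pot_b, pot_c, pot_d's own z axis and vertical below 0.15 rad and linear speed of each of pot_a, pot_b, pot_c, pot_d below 0.03 m/s and contact force between each of pot_a, pot_b, pot_c, pot_d and the fingers below 0.05 N and x of pot_b in the frame of tray between -0.08 and 0.08 m and y of pot_b in the frame of tray between -0.09 and 0.09 m and x of pot_c in the frame of tray between -0.08 and 0.08 m and y of pot_c in the frame of tray between -0.09 and 0.09 m and x of pot_d in the frame of tray between -0.08 and 0.08 m and y of pot_d in the frame of tray between -0.09 and 0.09 m and horizontal distance between lamp_head and tray below 0.035 m and horizontal distance between knob_pointer and mark_pip below 0.005 m and value of joint guard above 0.1 m and velocity of joint lamp_arm between -0.05 and 0.05 rad/s); the robot touches nothing.
It fails at once if a bystander is pushed more than 50 mm or tipped (distance of any of empty_pot, vase, candle_cup, mug, watering_can from where it was at the start of the episode above 0.05 m or angle between any of empty_pot, vase, candle_cup, mug, watering_can's own z axis and vertical above 0.5 rad).
Of pot_a, pot_b, pot_c, pot_d only 2 to 4 are there at a start; the rules pass over those that are not, and their reading is None.
At some moment in a run one of pot_a, pot_b, pot_c, pot_d may be knocked a few centimetres aside while the robot is not near it.
It also fails if it takes over 210 s, if anything falls off the work surface, if the arm or the gripper's body presses on something with over 40 N, if the wrist force passes 120 N, or if a joint passes its speed limit or range.

## Robot

A 7-joint arm with a two-finger parallel gripper is mounted at the origin on the work surface. World frame = base frame: x ahead of the robot, y to its left, z up, the work surface at z = 0. Lengths are in mm, angles in rad, forces in N, time in s.
With the tool pointing down it reaches from about 400 to 875 mm from the base axis. Payload 4.4 kg.
Tool frame: the origin (TCP) lies at the very end of the fingers, on their centre line; the grasp point (between the pads) lies 19 mm behind it; z points along the fingers, y is the line along which they close (so a half turn about z gives the same grasp; the last joint's range is limited). The gripper opens to 85 mm and grips with 20 to 120 N. Pads are 22 mm wide; open, the fingers measure 114 mm over their backs; the gripper's body (76 mm by 85 mm) begins 54 mm behind the grasp point. The pads swing forward as they close: fully open they stand 13 mm farther back than shut.
Start: joints at [-0.066, 0.628, 0.038, 1.517, -0.027, 0.996, -0.02], TCP at [650.014, 0.027, 231.313] pointing down, gripper open.
Joint ranges: [-3.06, 3.06], [-0.37, 2.12], [-1.25, 1.32], [0.18, 2.47], [-1.1, 4.24], [0.23, 1.98], [-2.94, 2.94]. Speed limits (rad/s): [2.57, 2.57, 3.14, 3.14, 3.14, 3.14, 3.14].

## Interface

Orientations are given as [roll, pitch, yaw] about the fixed x, y, z axes, in that order (R = Rz(yaw) Ry(pitch) Rx(roll)).
In Python, from cell import status, get_image, ctrl, models gives the robot as it stands.
- The arm moves only by the shell command python3 -m handwheel 'ROWS' [OPENING]. ROWS is JSON, a list of rows, each an object with "delta_pos": the shift along the world's x, y, z in cm, a list of three; "yaw": the turn about the world's z in rad. A call has 1 to 10 rows; each row shifts and turns the commanded pose from where the row before left it; what a row does not reach is not made up. A row lasts 1/12 s, in which the tool goes at most 41.7 mm and 7.16 degrees, less where a joint would pass 70% of its speed; a pose out of reach is approached as far as the arm can. A call is refused whole if a number of a shift passes 4.17 or a number of a turn 0.125, either way. A call with a gripper value outside its range is refused whole. OPENING is the opening, from -1 (shut) to 1 (fully open), set as the call begins (- or left out, the last holds). The fingers move at their own pace and stop on an object; the grip force is fixed at half the most. Time passes only in rows, so rows that do not move let the fingers close. It gives the time, the measured TCP pose, the force, the opening and the grip force at its end, in the units of the state.
- status.read_state(): the state, without advancing time (a new reading comes with each control period).
- get_image(name): name is "scene" or "side" or "wrist"; returns a dict with "color" (420x560x3 uint8, red, green, blue), "z_map" (420x560 float32, mm along the optical axis (not along the pixel's ray), 0 where there is no reading), "fx", "fy", "cx", "cy" (pixels), "position" and "rotation" of the camera in the world; the wrist camera has in their place "hand_eye" (4x4, takes a point from camera to tool coordinates, whose origin is the TCP and whose axes are the flange's). Camera axes: x right, y up, looking along -z (the intrinsics and any distortion apply to the point x, -y, -z); pixel columns grow to the right and rows downward; lengths in mm; the calibration is good to about 2 mm. A picture is of the moment at which its call begins: read the wrist's pose just before it.
- ctrl.finish_job(): hands the job in; it is judged then, once.
Trained networks look in a picture, given as the dict that the camera call returned (one of the last four; its "shot" number tells which), for a name from the list of things; names that differ only in an ending like _2 or _b are one class to them, and where a whole thing is asked for, a point or a joint stands for the part that bears it (a point fixed in the world has none). Each returns a list of dicts, best first, with "score" (0 to 1); they miss things now and then, are a little off and sometimes report something else, mostly with a low value. They report only what shows in the picture. A call takes as long as a camera call.
- models.boxes_of(picture, name): "rect" ([left, top, right, bottom] in pixels, round what is visible of it).
The state is a dict: "clock": time; "qpos": joint angles; "qd": joint speeds; "tau": joint torques, N m; "eef_pos": TCP position; "tool_rot": TCP orientation; "force": force on the tool from outside, world axes, zero at the start; "torque": the same for the moment, N m; "width": finger opening in mm; "gripper_force": force on a finger pad.
Only numpy, scipy, OpenCV 4.12 (cv2) and the standard library are available. Lean on these libraries where they do the work, as an engineer would, in place of code of your own. Each camera call takes 0.05 s, during which the arm holds its last target. There are 200 camera calls.

## Working session

There is one attempt and no reset: what is moved stays moved. The work goes in short steps, Python scripts to look and compute and a shell command to move; the robot and the scene stay as the last step left them, time stands still between calls to the robot, and variables do not carry over. Pictures are saved under pics/ and viewed, at most 14 in all, crops included, and the job is handed in when it is done.

```bash
mkdir -p pics
cat > h.py <<'E'
import numpy as np, cv2
from cell import status, get_image, ctrl, models
from scipy.spatial.transform import Rotation as R
def pts(im):
    z=im["z_map"]; v,u=np.mgrid[:z.shape[0],:z.shape[1]]
    p=np.stack([(u-im["cx"])/im["fx"]*z,-(v-im["cy"])/im["fy"]*z,-z],-1)
    if "hand_eye" in im:
        s=im["st"]; H=np.array(im["hand_eye"]); p=p@H[:3,:3].T+H[:3,3]
        rot=np.array(s["tool_rot"]); M=rot if rot.shape==(3,3) else R.from_euler("xyz",rot).as_matrix()
        w=p@M.T+np.array(s["eef_pos"])
    else:
        M=np.array(im["rotation"]); M=M if M.shape==(3,3) else R.from_euler("xyz",M).as_matrix()
        w=p@M.T+np.array(im["position"])
    w[z<=0]=np.nan
    return w
def shot(name,fn=None):
    s=status.read_state(); im=get_image(name); im["st"]=s
    if fn: cv2.imwrite("pics/"+fn,cv2.cvtColor(im["color"],cv2.COLOR_RGB2BGR))
    return im
E
python3 - <<'E'
from h import *
for n in("scene","side","wrist"):
    im=shot(n,n+"0.png"); w=pts(im)
    print(n,im.get("position"),im.get("rotation"),im["fx"],[k for k in im])
    for k in "lamp_handle lamp_head lamp_hinge tray pot_a pot_b pot_c pot_d knob_axis knob_pointer mark_pip guard_tab empty_pot vase candle_cup mug watering_can".split():
        for b in models.boxes_of(im,k)[:3]:
            l,t,r,bo=map(int,b["rect"]); c=w[max(t,0):bo+1,max(l,0):r+1].reshape(-1,3)
            print(k,round(b["score"],2),[l,t,r,bo],np.nanmedian(c,0).round() if len(c) else "")
print(status.read_state())
E
```

```text
scene [1088.62156797 -410.7981954  1107.07934669] [0.58698468 0.01052905 1.00231281] 381.5871323053749 ['color', 'z_map', 'fx', 'fy', 'cx', 'cy', 'position', 'rotation', 'shot', 'st']
lamp_handle 0.85 [277, 145, 328, 203] [508.  18. 240.]
lamp_handle 0.39 [351, 156, 372, 169] [504. 327.  39.]
lamp_head 0.78 [280, 140, 329, 201] [516.  12. 241.]
lamp_hinge 0.78 [277, 142, 308, 177] [491.  38. 239.]
tray 0.58 [250, 174, 323, 246] [524.  -8.   3.]
pot_a 0.86 [190, 254, 207, 280] [ 558. -348.   42.]
pot_a 0.77 [215, 230, 236, 257] [ 531. -240.   41.]
pot_a 0.67 [208, 205, 222, 228] [ 423. -222.   43.]
pot_b 0.86 [190, 254, 207, 280] [ 558. -348.   42.]
pot_b 0.77 [215, 230, 236, 257] [ 531. -240.   41.]
pot_b 0.67 [208, 205, 222, 228] [ 423. -222.   43.]
pot_c 0.86 [190, 254, 207, 280] [ 558. -348.   42.]
pot_c 0.77 [215, 230, 236, 257] [ 531. -240.   41.]
pot_c 0.67 [208, 205, 222, 228] [ 423. -222.   43.]
pot_d 0.86 [190, 254, 207, 280] [ 558. -348.   42.]
pot_d 0.77 [215, 230, 236, 257] [ 531. -240.   41.]
pot_d 0.67 [208, 205, 222, 228] [ 423. -222.   43.]
knob_axis 0.73 [336, 135, 3
[... 3390 characters left out ...]
15.   50.]
{'clock': 2.7, 'qpos': array([-0.06580242,  0.62842195,  0.03851452,  1.51739223, -0.02703129,
        0.99631262, -0.02001028]), 'qd': array([-0.00050626,  0.00104335, -0.00065368,  0.00043055,  0.00130364,
        0.00069418, -0.00134182]), 'tau': array([-6.58241170e-04, -5.63261354e+01,  1.22554623e+00, -1.93776727e+01,
        1.09409192e-02,  1.65169102e-03,  1.62201030e-05]), 'eef_pos': array([6.50011301e+02, 2.93514415e-02, 2.31301936e+02]), 'tool_rot': array([-3.14157613e+00, -5.28576516e-05,  1.57073489e+00]), 'force': array([-0.02620791,  0.33026634,  0.03861913]), 'torque': array([-0.02212823, -0.02666332, -0.03330212]), 'gripper_force': 0.0, 'width': 85.60272506458618}
```

Run:
```python
from h import *
a=cv2.imread("pics/scene0.png")[110:340,60:460]; cv2.imwrite("pics/s1.png",cv2.resize(a,(800,460),interpolation=2))
b=cv2.imread("pics/side0.png")[140:410,80:420]; cv2.imwrite("pics/s2.png",cv2.resize(b,(755,600),interpolation=2))
```

```text
(no output)
```

View pics/s1.png

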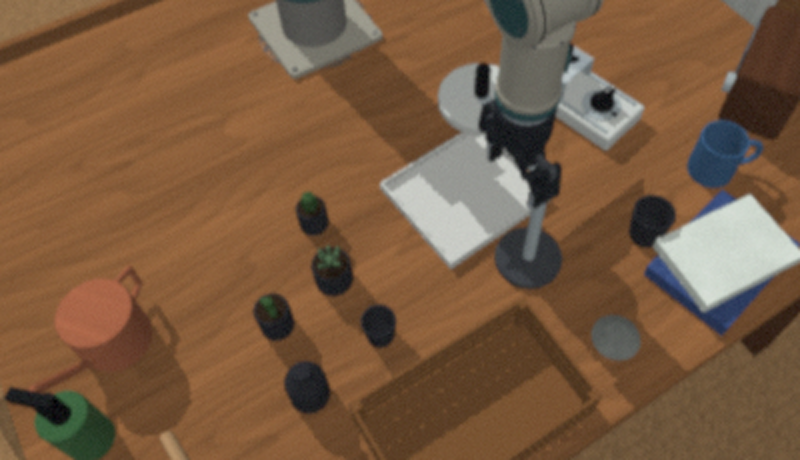

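View pics/s2.png

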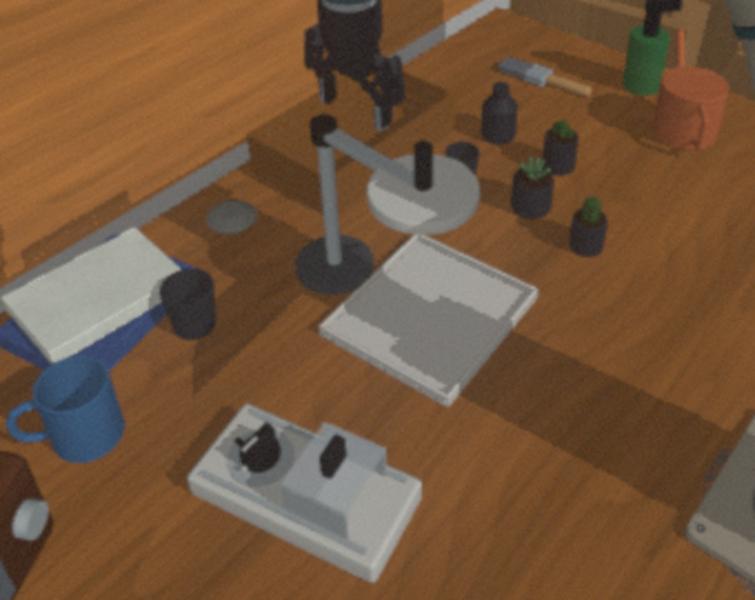

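```bash
cat >> h.py <<'E'
def cloud(*ims):
    P=[];C=[]
    for im in ims:
        w=pts(im).reshape(-1,3); m=~np.isnan(w[:,0]); P.append(w[m]); C.append(im["color"].reshape(-1,3)[m])
    return np.vstack(P),np.vstack(C).astype(int)
def sel(P,x,y,z): return (P[:,0]>x[0])&(P[:,0]<x[1])&(P[:,1]>y[0])&(P[:,1]<y[1])&(P[:,2]>z[0])&(P[:,2]<z[1])
def topdown(P,C,x,y,z,s,fn):
    m=sel(P,x,y,z); p=P[m]; c=C[m]; o=np.argsort(p[:,2]); p=p[o];c=c[o]
    H=int((x[1]-x[0])*s);W=int((y[1]-y[0])*s); I=np.zeros((H,W,3),np.uint8)
    I[((x[1]-p[:,0])*s).astype(int).clip(0,H-1),((y[1]-p[:,1])*s).astype(int).clip(0,W-1)]=c[:,::-1]
    cv2.imwrite("pics/"+fn,I)
E
python3 - <<'E'
from h import *
a=shot("scene");b=shot("side")
for nm,ims in (("scene",[a]),("side",[b])):
    P,C=cloud(*ims); br=C.sum(1)
    for k,m in (("tray",sel(P,(380,680),(-140,140),(12,24))&(br>330)),("head",sel(P,(330,640),(-150,120),(230,250))&(br>250)),
      ("handle",sel(P,(330,620),(-150,90),(262,305))&(br<150)),("post",sel(P,(600,760),(-80,80),(40,190))&(br>200)),("box",sel(P,(300,600),(230,420),(30,40))),("guardroof",sel(P,(300,600),(230,420),(78,88))),("tab",sel(P,(300,600),(230,420),(95,120))),("knob",sel(P,(300,600),(230,420),(60,77)))):
        p=P[m]
        if len(p)<3: print(nm,k,len(p));continue
        q=p[:,:2].astype(np.float32); r=cv2.minAreaRect(q); c,rad=cv2.minEnclosingCircle(q)
        print(nm,k,len(p),p.mean(0).round(),np.percentile(p,[2,98],axis=0).round().tolist(),"rect",np.round(r[0]),np.round(r[1]),round(r[2],1),"circ",np.round(c),round(rad))
for k,c in dict(p1=(423,-222),p2=(531,-240),p3=(558,-348),empty=(645,-225),vase=(682,-366),cup=(733,240)).items():
    P,C=cloud(a,b); p=P[sel(P,(c[0]-50,c[0]+50),(c[1]-50,c[1]+50),(15,52))]
    t=P[sel(P,(c[0]-50,c[0]+50),(c[1]-50,c[1]+50),(12,120))]
    q=p[:,:2].astype(np.float32); cc,rad=cv2.minEnclosingCircle(q); 
    from scipy.optimize import least_squares
    f=least_squares(lambda v:np.hypot(p[:,0]-v[0],p[:,1]-v[1])-v[2],[*cc,28],loss="soft_l1",f_scale=2).x
    print(k,len(p),np.round(cc),round(rad,1),"fit",f.round(1),"top",t[:,2].max().round(), np.percentile(t[:,2],98).round())
m=sel(*(lambda P:(P,))(P),(300,900),(-480,-120),(15,130))
E
```

```text
scene tray 259 [510. -19.  16.] [[402.0, -85.0, 12.0], [610.0, 125.0, 21.0]] rect [504.  27.] [203. 218.] 4.4 circ [506.  11.] 136
scene head 613 [487.  32. 239.] [[438.0, -8.0, 232.0], [543.0, 99.0, 244.0]] rect [511.  22.] [ 90. 193.] 55.2 circ [528.  46.] 96
scene handle 113 [541.  28. 286.] [[492.0, -11.0, 263.0], [610.0, 59.0, 303.0]] rect [553.  19.] [ 30. 146.] 66.3 circ [554.  22.] 74
scene post 203 [690.  17. 101.] [[661.0, -72.0, 44.0], [755.0, 48.0, 176.0]] rect [717.  -9.] [ 40. 146.] 35.8 circ [708. -14.] 74
scene box 677 [494. 326.  35.] [[421.0, 275.0, 30.0], [558.0, 387.0, 40.0]] rect [490. 328.] [138. 116.] 14.4 circ [491. 329.] 82
scene guardroof 108 [425. 324.  82.] [[394.0, 279.0, 78.0], [445.0, 356.0, 86.0]] rect [430. 324.] [38. 93.] 35.5 circ [420. 317.] 46
scene tab 9 [407. 322. 110.] [[401.0, 319.0, 103.0], [410.0, 328.0, 117.0]] rect [405. 323.] [ 5. 14.] 53.0 circ [405. 324.] 7
scene knob 67 [484. 328.  69.] [[426.0, 278.0, 61.0], [505.0, 357.0, 76.0]] rect [467. 330.] [81. 83.] 22.2 circ [458. 327.] 51
side tray 471 [487.  32.  16.] [[396.0, -84.0, 12.0], 
[... 697 characters left out ...]
.] [76. 86.] 12.9 circ [400. 311.] 55
side tab 135 [398. 313. 109.] [[392.0, 297.0, 96.0], [407.0, 327.0, 116.0]] rect [400. 312.] [15. 32.] 11.9 circ [400. 312.] 17
side knob 261 [438. 339.  69.] [[357.0, 265.0, 61.0], [498.0, 359.0, 76.0]] rect [433. 320.] [140.  83.] 13.2 circ [429. 318.] 77
p1 265 [ 414. -217.] 28.5 fit [ 413.5 -219.3   24.7] top 89.0 86.0
p2 273 [ 525. -240.] 33.7 fit [ 525.2 -241.9   30.8] top 89.0 84.0
p3 226 [ 548. -351.] 29.9 fit [ 547.1 -354.5   27. ] top 91.0 87.0
empty 255 [ 647. -227.] 28.8 fit [ 649.6 -227.5   22.4] top 60.0 58.0
vase 221 [ 673. -360.] 33.5 fit [ 673.3 -363.1   30.1] top 104.0 101.0
cup 677 [747. 249.] 52.6 fit [736.1 240.3  31. ] top 73.0 70.0
```

```bash
python3 -m handwheel '[{"delta_pos":[0,0,4]},{"delta_pos":[0,0,4]},{"delta_pos":[0,-3,3]},{"delta_pos":[-3,-3,0]},{"delta_pos":[-4,-1,0]},{"delta_pos":[-4,0,0]},{"delta_pos":[0,0,0]},{"delta_pos":[0,0,0]}]' 1
cat >> h.py <<'E'
from scipy.optimize import least_squares
def circ(p,c,r=None):
    if r: return least_squares(lambda v:np.hypot(p[:,0]-v[0],p[:,1]-v[1])-r,c,loss="soft_l1",f_scale=2).x
    return least_squares(lambda v:np.hypot(p[:,0]-v[0],p[:,1]-v[1])-v[2],[*c,20],loss="soft_l1",f_scale=2).x
E
python3 - <<'E'
from h import *
ims=[shot("scene"),shot("side"),shot("wrist","w1.png")]
for n,im in zip("scene side wrist".split(),ims):
    P,C=cloud(im); br=C.sum(1)
    h=P[sel(P,(450,560),(0,110),(255,296))]; t=P[sel(P,(300,560),(-100,140),(290,305))]
    post=P[sel(P,(630,720),(-10,90),(60,200))]
    hd=P[sel(P,(400,600),(-60,140),(225,246))]
    print(n,len(h),circ(h,[497,50],11) if len(h)>5 else "",np.round(h.mean(0)),"top",len(t),t.mean(0).round() if len(t) else "", "post",len(post),circ(post,[670,42]).round(1) if len(post)>5 else "")
    if len(hd)>20: print(" head",len(hd),np.percentile(hd,[1,99],axis=0).round().tolist(),cv2.minEnclosingCircle(hd[hd[:,0]<520][:,:2].astype(np.float32)))
E
```

```text
scene 78 [495.61636588  55.11366589] [502.  50. 278.] top 40 [498.  53. 296.] post 131 [666.1  43.8   9.7]
 head 635 [[436.0, -10.0, 227.0], [547.0, 102.0, 243.0]] ((489.1262512207031, 51.23225021362305), 65.00248718261719)
side 108 [494.79873103  54.15105952] [489.  61. 276.] top 50 [491.  58. 296.] post 253 [663.8  43.7   9.6]
 head 1450 [[431.0, -4.0, 226.0], [595.0, 118.0, 243.0]] ((494.2347412109375, 54.75236129760742), 66.68112182617188)
wrist 0  [nan nan nan] top 0  post 419 [664.7  43.9  10. ]
 head 18183 [[526.0, 2.0, 226.0], [599.0, 96.0, 243.0]] ((519.9451904296875, -4.905695915222168), 9.999999747378752e-05)schema error: expected keys delta_pos, yaw
<stdin>:8: RuntimeWarning: Mean of empty slice.
  ret = um.true_divide(
```

View pics/w1.png

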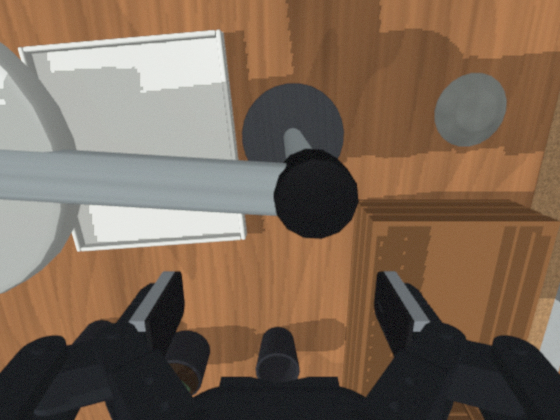

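```bash
python3 -m handwheel '[{"delta_pos":[0,0,4],"yaw":0},{"delta_pos":[0,0,4],"yaw":0},{"delta_pos":[-2,0,3],"yaw":0},{"delta_pos":[-3.5,1.5,0],"yaw":0},{"delta_pos":[-3.5,1.5,0],"yaw":0},{"delta_pos":[-3.5,1.5,0],"yaw":0},{"delta_pos":[-3,1,0],"yaw":0},{"delta_pos":[0,0,-3],"yaw":0},{"delta_pos":[0,0,-3],"yaw":0},{"delta_pos":[0,0,-2.4],"yaw":0}]' 1
python3 -m handwheel '[{"delta_pos":[0,0,0],"yaw":0},{"delta_pos":[0,0,0],"yaw":0},{"delta_pos":[0,0,0],"yaw":0},{"delta_pos":[0,0,0],"yaw":0},{"delta_pos":[0,0,0],"yaw":0},{"delta_pos":[0,0,0],"yaw":0}]' -1
python3 -c "
import numpy as np
t=0.066+0.12*np.arange(13);p=17*np.c_[-np.cos(t),np.sin(t)];print(np.diff(p,axis=0).round(2).tolist())
t=np.linspace(1.506,-.09,15);p=17*np.c_[-np.cos(t),np.sin(t)];print(t[0]-t[1],np.diff(p,axis=0).round(2).tolist())"
```

```text
clock: 3.78
eef_pos: [494.3, 55.4, 256.7]
tool_rot: [3.14, -0.0, 1.572]
force: [0.2, -0.9, -1.1]
width: 85.0
gripper_force: 0.0
clock: 4.28
eef_pos: [495.0, 55.1, 258.7]
tool_rot: [3.141, -0.0, 1.571]
force: [-2.6, -0.6, 6.1]
width: 20.5
gripper_force: 58.5
[[0.26, 2.02], [0.5, 1.98], [0.73, 1.9], [0.95, 1.8], [1.16, 1.68], [1.35, 1.52], [1.53, 1.35], [1.68, 1.16], [1.8, 0.95], [1.9, 0.73], [1.98, 0.49], [2.02, 0.25]]
0.1140000000000001 [[-1.92, -0.24], [-1.88, -0.45], [-1.82, -0.66], [-1.73, -0.87], [-1.62, -1.06], [-1.49, -1.24], [-1.34, -1.4], [-1.17, -1.54], [-0.99, -1.66], [-0.8, -1.77], [-0.59, -1.85], [-0.38, -1.9], [-0.16, -1.93], [0.06, -1.94]]
```

```bash
python3 -m handwheel '[{"delta_pos":[0.26,2.02,0],"yaw":-0.12},{"delta_pos":[0.5,1.98,0],"yaw":-0.12},{"delta_pos":[0.73,1.9,0],"yaw":-0.12},{"delta_pos":[0.95,1.8,0],"yaw":-0.12},{"delta_pos":[1.16,1.68,0],"yaw":-0.12},{"delta_pos":[1.35,1.52,0],"yaw":-0.12}]' -
python3 -m handwheel '[{"delta_pos":[1.53,1.35,0],"yaw":-0.12},{"delta_pos":[1.68,1.16,0],"yaw":-0.12},{"delta_pos":[1.8,0.95,0],"yaw":-0.12},{"delta_pos":[1.9,0.73,0],"yaw":-0.12},{"delta_pos":[1.98,0.5,0],"yaw":-0.12},{"delta_pos":[2.02,0.25,0],"yaw":-0.12},{"delta_pos":[0,0,0],"yaw":0},{"delta_pos":[0,0,0],"yaw":0}]' -
```

```text
clock: 4.78
eef_pos: [545.9, 164.5, 258.8]
tool_rot: [3.139, -0.002, 0.845]
force: [2.9, -4.0, 1.7]
width: 20.4
gripper_force: 59.4
clock: 5.45
eef_pos: [655.8, 212.5, 258.8]
tool_rot: [3.14, -0.003, 0.129]
force: [-0.1, -1.3, 3.7]
width: 20.8
gripper_force: 59.7
```

```bash
python3 -m handwheel '[{"delta_pos":[0,0,0],"yaw":0},{"delta_pos":[0,0,0],"yaw":0},{"delta_pos":[0,0,0],"yaw":0},{"delta_pos":[0,0,0],"yaw":0},{"delta_pos":[0,0,2],"yaw":0},{"delta_pos":[0,0,3],"yaw":0},{"delta_pos":[0,0,3],"yaw":0},{"delta_pos":[-2,-3,0],"yaw":-0.12}]' 1
python3 -m handwheel '[{"delta_pos":[-2,-3.6,0],"yaw":0},{"delta_pos":[-2,-3.6,0],"yaw":0},{"delta_pos":[-2,-3.6,0],"yaw":0},{"delta_pos":[-2,-3.6,0],"yaw":0},{"delta_pos":[-2,-3.6,0],"yaw":0},{"delta_pos":[-2,-3.6,0],"yaw":0},{"delta_pos":[-2,-3.6,0],"yaw":0},{"delta_pos":[-2,-3.6,0],"yaw":0},{"delta_pos":[-2,-3.6,0],"yaw":0},{"delta_pos":[-2,-3.6,0],"yaw":0}]' -
cat > look.py <<'E'
from h import *
import sys
a=shot("scene","l%s.png"%sys.argv[1]); b=shot("side","m%s.png"%sys.argv[1]); P,C=cloud(a,b)
done=[]
for im in (a,b):
    w=pts(im)
    for nm in ("pot_a","empty_pot"):
      for d in models.boxes_of(im,nm):
        if d["score"]<.25: continue
        l,t,r,bo=map(int,d["rect"]); c=np.nanmedian(w[(t+bo)//2-3:(t+bo)//2+4,(l+r)//2-3:(l+r)//2+4].reshape(-1,3),0)
        if any(np.hypot(*(c[:2]-q))<40 for q in done): continue
        done.append(c[:2]); s=sel(P,(c[0]-45,c[0]+45),(c[1]-45,c[1]+45),(23,52)); p=P[s]
        t=P[sel(P,(c[0]-40,c[0]+40),(c[1]-40,c[1]+40),(22,130))]
        if len(p)>20: print(nm,round(d["score"],2),c.round(),"fit",circ(p,c[:2]).round(1),"top",np.percentile(t[:,2],98).round())
lp=P[sel(P,(380,760),(-60,300),(255,296))]
s=status.read_state(); print(s["clock"],s["eef_pos"].round(1),s["tool_rot"].round(3))
E
python3 look.py 1
```

```text
clock: 6.12
eef_pos: [639.1, 191.5, 343.3]
tool_rot: [-3.133, -0.015, 0.02]
force: [1.6, 1.5, 0.8]
width: 85.6
gripper_force: 0.0
clock: 6.95
eef_pos: [432.3, -177.7, 337.7]
tool_rot: [-3.141, -0.001, 0.012]
force: [0.9, -0.3, 0.6]
width: 85.2
gripper_force: 0.0
pot_a 0.92 [ 565. -355.   63.] fit [ 547.1 -354.5   26.9] top 87.0
pot_a 0.86 [ 428. -221.   55.] fit [ 413.5 -219.1   24.6] top 86.0
pot_a 0.75 [ 534. -248.   61.] fit [ 525.3 -241.8   30.9] top 85.0
empty_pot 0.57 [ 634. -224.    7.] fit [ 649.  -226.6   23.2] top 58.0
empty_pot 0.41 [747. 212.  55.] fit [732.6 236.3  28.9] top 70.0
7.25 [ 434.3 -175.3  337.3] [-3.141e+00 -1.000e-03  1.300e-02]
```

```bash
python3 -m handwheel '[{"delta_pos":[-2.1,-2.2,-2],"yaw":0},{"delta_pos":[0,-2.2,-3.5],"yaw":0},{"delta_pos":[0,0,-4],"yaw":0},{"delta_pos":[0,0,-4],"yaw":0},{"delta_pos":[0,0,-4],"yaw":0},{"delta_pos":[0,0,-4],"yaw":0},{"delta_pos":[0,0,0],"yaw":0},{"delta_pos":[0,0,0],"yaw":0}]' 1
```

```text
clock: 7.92
eef_pos: [412.1, -218.9, 121.0]
tool_rot: [-3.139, 0.004, 0.013]
force: [0.8, -0.3, 0.4]
width: 85.2
gripper_force: 0.0
```

```bash
python3 -m handwheel '[{"delta_pos":[0.1,0,-3],"yaw":0},{"delta_pos":[0,0,-3],"yaw":0},{"delta_pos":[0,0,-2.5],"yaw":0},{"delta_pos":[0,0,-1.4],"yaw":0},{"delta_pos":[0,0,0],"yaw":0},{"delta_pos":[0,0,0],"yaw":0}]' 1
python3 -m handwheel '[{"delta_pos":[0,0,0],"yaw":0},{"delta_pos":[0,0,0],"yaw":0},{"delta_pos":[0,0,0],"yaw":0},{"delta_pos":[0,0,0],"yaw":0},{"delta_pos":[0,0,0],"yaw":0}]' -1
```

```text
clock: 8.42
eef_pos: [415.7, -221.0, 25.2]
tool_rot: [3.14, -0.003, 0.012]
force: [-0.6, -0.7, -1.1]
width: 85.5
gripper_force: 0.0
clock: 8.83
eef_pos: [414.8, -220.8, 25.1]
tool_rot: [3.141, -0.003, 0.011]
force: [-1.1, 0.6, 11.7]
width: 48.4
gripper_force: 60.1
```

```bash
python3 -m handwheel '[{"delta_pos":[0,0,2],"yaw":0},{"delta_pos":[0,0,3.5],"yaw":0},{"delta_pos":[0.4,3.6,0.5],"yaw":0},{"delta_pos":[0.5,3.7,0],"yaw":0},{"delta_pos":[0.5,3.7,0],"yaw":0},{"delta_pos":[0.5,3.7,0],"yaw":0},{"delta_pos":[0.5,3.7,0],"yaw":0},{"delta_pos":[0.5,3.7,0],"yaw":0},{"delta_pos":[0.5,3.7,0],"yaw":0},{"delta_pos":[0.5,3.8,0],"yaw":0}]' -
python3 -m handwheel '[{"delta_pos":[0,0,0],"yaw":0},{"delta_pos":[0,0,0],"yaw":0},{"delta_pos":[0,0,-2],"yaw":0},{"delta_pos":[0,0,-2],"yaw":0},{"delta_pos":[0,0,-0.9],"yaw":0},{"delta_pos":[0,0,0],"yaw":0},{"delta_pos":[0,0,0],"yaw":0}]' -
```

```text
clock: 9.67
eef_pos: [452.5, 77.3, 83.8]
tool_rot: [-3.141, -0.001, 0.011]
force: [0.2, 0.5, -1.8]
width: 48.2
gripper_force: 63.7
clock: 10.25
eef_pos: [452.4, 74.2, 34.4]
tool_rot: [3.141, 0.001, 0.009]
force: [-0.2, 0.1, -2.5]
width: 48.6
gripper_force: 63.5
```

```bash
python3 -m handwheel '[{"delta_pos":[0,0,-0.4],"yaw":0},{"delta_pos":[0,0,0],"yaw":0},{"delta_pos":[0,0,0],"yaw":0}]' -
python3 -m handwheel '[{"delta_pos":[0,0,0],"yaw":0},{"delta_pos":[0,0,0],"yaw":0},{"delta_pos":[0,0,0],"yaw":0},{"delta_pos":[0,0,0],"yaw":0},{"delta_pos":[0,0,2],"yaw":0},{"delta_pos":[0,0,3],"yaw":0},{"delta_pos":[0,0,4],"yaw":0},{"delta_pos":[0.5,-2,2],"yaw":0},{"delta_pos":[0.8,-3.8,0],"yaw":0},{"delta_pos":[0.9,-3.9,0],"yaw":0}]' 1
python3 -m handwheel '[{"delta_pos":[0.9,-3.9,0],"yaw":0},{"delta_pos":[0.9,-3.9,0],"yaw":0},{"delta_pos":[0.9,-3.9,0],"yaw":0},{"delta_pos":[0.9,-3.9,0],"yaw":0},{"delta_pos":[0.9,-3.9,0],"yaw":0},{"delta_pos":[0.5,-2.4,0],"yaw":0},{"delta_pos":[0,0,0],"yaw":0},{"delta_pos":[0,0,0],"yaw":0}]' -
python3 look.py 2
```

```text
clock: 10.5
eef_pos: [452.9, 75.3, 30.8]
tool_rot: [-3.141, -0.001, 0.011]
force: [0.0, 0.6, -2.7]
width: 48.5
gripper_force: 63.5
clock: 11.33
eef_pos: [475.8, -20.5, 141.8]
tool_rot: [-3.141, -0.003, 0.017]
force: [1.4, -0.5, 0.6]
width: 85.5
gripper_force: 0.0
clock: 12.0
eef_pos: [524.0, -242.4, 140.2]
tool_rot: [3.141, 0.0, 0.007]
force: [0.3, 0.4, 0.5]
width: 85.2
gripper_force: 0.0
pot_a 0.84 [ 539. -246.   57.] fit [ 525.2 -241.4   30.7] top 84.0
pot_a 0.7 [475.  32.  60.] fit [469.3  42.6  25.1] top 91.0
pot_a 0.63 [ 564. -354.   64.] fit [ 547.3 -354.5   26.9] top 87.0
empty_pot 0.71 [ 640. -226.    4.] fit [ 648.9 -226.6   23. ] top 57.0
12.3 [ 524.8 -238.9  140.3] [-3.141  0.     0.013]
```

```bash
python3 -m handwheel '[{"delta_pos":[0.1,-0.1,-3],"yaw":0},{"delta_pos":[0,0,-3.5],"yaw":0},{"delta_pos":[0,0,-3],"yaw":0},{"delta_pos":[0,0,-2],"yaw":0},{"delta_pos":[0,0,0],"yaw":0},{"delta_pos":[0,0,0],"yaw":0}]' 1
python3 -m handwheel '[{"delta_pos":[0,0,0],"yaw":0},{"delta_pos":[0,0,0],"yaw":0},{"delta_pos":[0,0,0],"yaw":0},{"delta_pos":[0,0,0],"yaw":0},{"delta_pos":[0,0,0],"yaw":0}]' -1
```

```text
clock: 12.8
eef_pos: [525.1, -240.8, 24.8]
tool_rot: [-3.141, 0.002, 0.011]
force: [-0.2, -0.6, 0.9]
width: 85.9
gripper_force: 0.0
clock: 13.22
eef_pos: [526.9, -242.2, 27.6]
tool_rot: [3.14, -0.003, 0.011]
force: [-0.3, 0.3, 5.7]
width: 60.5
gripper_force: 64.7
```

```bash
python3 -m handwheel '[{"delta_pos":[0,0,2],"yaw":0},{"delta_pos":[0,0,3.5],"yaw":0},{"delta_pos":[0.4,3.6,0.5],"yaw":0},{"delta_pos":[0.4,3.6,0],"yaw":0},{"delta_pos":[0.4,3.6,0],"yaw":0},{"delta_pos":[0.4,3.6,0],"yaw":0},{"delta_pos":[0.4,3.6,0],"yaw":0},{"delta_pos":[0.4,3.6,0],"yaw":0},{"delta_pos":[0,0,0],"yaw":0},{"delta_pos":[0,0,-2],"yaw":0}]' -
python3 -m handwheel '[{"delta_pos":[0,0,-2],"yaw":0},{"delta_pos":[0,0,-1],"yaw":0},{"delta_pos":[0,0,-0.3],"yaw":0},{"delta_pos":[0,0,-0.2],"yaw":0},{"delta_pos":[0,0,0],"yaw":0},{"delta_pos":[0,0,0],"yaw":0}]' -
```

```text
clock: 14.05
eef_pos: [552.8, -21.6, 68.4]
tool_rot: [-3.14, -0.007, 0.018]
force: [0.3, -1.7, -3.4]
width: 60.4
gripper_force: 66.4
clock: 14.55
eef_pos: [548.7, -25.1, 32.6]
tool_rot: [-3.139, 0.001, 0.01]
force: [-5.8, 3.2, 14.3]
width: 60.3
gripper_force: 68.1
```

```bash
python3 -m handwheel '[{"delta_pos":[0,0,0],"yaw":0},{"delta_pos":[0,0,0],"yaw":0},{"delta_pos":[0,0,0],"yaw":0},{"delta_pos":[0,0,0],"yaw":0},{"delta_pos":[0,0,2],"yaw":0},{"delta_pos":[0,0,3],"yaw":0},{"delta_pos":[0,0,4],"yaw":0},{"delta_pos":[0,-2,2],"yaw":0},{"delta_pos":[0,-3.9,0],"yaw":0},{"delta_pos":[0,-3.9,0],"yaw":0}]' 1
python3 -m handwheel '[{"delta_pos":[0,-3.9,0],"yaw":0},{"delta_pos":[0,-3.9,0],"yaw":0},{"delta_pos":[0,-3.9,0],"yaw":0},{"delta_pos":[0,-3.9,0],"yaw":0},{"delta_pos":[0,-3.9,0],"yaw":0},{"delta_pos":[0,-3.5,0],"yaw":0},{"delta_pos":[0,0,0],"yaw":0},{"delta_pos":[0,0,0],"yaw":0}]' -
python3 look.py 3
```

```text
clock: 15.38
eef_pos: [551.2, -123.1, 142.0]
tool_rot: [-3.142, -0.004, 0.016]
force: [1.3, -0.4, -1.0]
width: 85.5
gripper_force: 0.0
clock: 16.05
eef_pos: [548.0, -357.0, 140.2]
tool_rot: [3.14, 0.001, 0.006]
force: [-0.5, 0.0, -0.1]
width: 85.3
gripper_force: 0.0
pot_a 0.82 [ 564. -358.   64.] fit [ 547.  -354.4   26.8] top 87.0
pot_a 0.63 [487.  34.  58.] fit [470.3  41.4  26.3] top 91.0
pot_a 0.62 [559. -35.  61.] fit [547.1 -24.2  31. ] top 90.0
empty_pot 0.62 [ 636. -222.    6.] fit [ 649.4 -226.3   23. ] top 57.0
16.35 [ 550.3 -351.7  140.2] [-3.141 -0.     0.013]
```

View pics/m3.png

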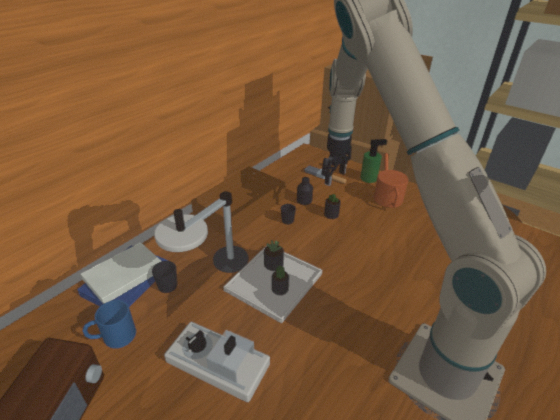

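The side view shows two pots upright in the tray at (274,257) and (280,283), one slightly shifted; the lamp is aside at (180,230), and the last pot is at (332,207).

```bash
python3 -m handwheel '[{"delta_pos":[-0.2,0,-3],"yaw":0},{"delta_pos":[0,0,-3.5],"yaw":0},{"delta_pos":[0,0,-3],"yaw":0},{"delta_pos":[0,0,-2],"yaw":0},{"delta_pos":[0,0,0],"yaw":0},{"delta_pos":[0,0,0],"yaw":0}]' 1
python3 -m handwheel '[{"delta_pos":[0,0,0],"yaw":0},{"delta_pos":[0,0,0],"yaw":0},{"delta_pos":[0,0,0],"yaw":0},{"delta_pos":[0,0,0],"yaw":0},{"delta_pos":[0,0,0],"yaw":0}]' -1
```

```text
clock: 16.85
eef_pos: [547.4, -352.5, 24.8]
tool_rot: [-3.14, 0.002, 0.012]
force: [0.8, -0.8, 1.7]
width: 85.2
gripper_force: 0.0
clock: 17.27
eef_pos: [549.0, -354.7, 27.7]
tool_rot: [3.139, -0.003, 0.011]
force: [-0.5, -0.1, 5.3]
width: 52.8
gripper_force: 63.1
```

```bash
python3 -m handwheel '[{"delta_pos":[0,0,2],"yaw":0},{"delta_pos":[0,0,3.5],"yaw":0},{"delta_pos":[0,0,4],"yaw":0},{"delta_pos":[0,2.7,3],"yaw":0},{"delta_pos":[0,3.7,0],"yaw":0},{"delta_pos":[0,3.7,0],"yaw":0},{"delta_pos":[0,3.7,0],"yaw":0},{"delta_pos":[0,3.7,0],"yaw":0},{"delta_pos":[-0.1,3.7,0],"yaw":0},{"delta_pos":[-0.1,3.7,0],"yaw":0}]' -
python3 -m handwheel '[{"delta_pos":[-0.1,3.7,0],"yaw":0},{"delta_pos":[-0.1,3.7,0],"yaw":0},{"delta_pos":[-0.1,3.7,0],"yaw":0},{"delta_pos":[-0.1,3.7,0],"yaw":0},{"delta_pos":[-0.1,3.7,0],"yaw":0},{"delta_pos":[0,0,0],"yaw":0},{"delta_pos":[0,0,0],"yaw":0}]' -
```

```text
clock: 18.1
eef_pos: [545.4, -102.6, 151.0]
tool_rot: [-3.141, -0.001, 0.011]
force: [1.3, 0.7, -2.6]
width: 52.5
gripper_force: 63.8
clock: 18.68
eef_pos: [540.2, 84.1, 150.4]
tool_rot: [-3.14, 0.0, 0.017]
force: [0.2, -1.7, -2.4]
width: 52.9
gripper_force: 64.0
```

```bash
python3 -m handwheel '[{"delta_pos":[0,0,-3],"yaw":0},{"delta_pos":[0,0,-3],"yaw":0},{"delta_pos":[0,0,-3],"yaw":0},{"delta_pos":[0,0,-2],"yaw":0},{"delta_pos":[0,0,-0.5],"yaw":0},{"delta_pos":[0,0,-0.3],"yaw":0},{"delta_pos":[0,0,-0.1],"yaw":0},{"delta_pos":[0,0,0],"yaw":0},{"delta_pos":[0,0,0],"yaw":0}]' -
```

```text
clock: 19.43
eef_pos: [541.8, 79.2, 32.8]
tool_rot: [3.141, -0.003, 0.009]
force: [-0.1, -0.5, -2.7]
width: 52.6
gripper_force: 64.1
```

```bash
python3 -m handwheel '[{"delta_pos":[0,0,-0.25],"yaw":0},{"delta_pos":[0,0,0],"yaw":0},{"delta_pos":[0,0,0],"yaw":0}]' -
python3 -m handwheel '[{"delta_pos":[0,0,0],"yaw":0},{"delta_pos":[0,0,0],"yaw":0},{"delta_pos":[0,0,0],"yaw":0},{"delta_pos":[0,0,0],"yaw":0},{"delta_pos":[0,0,2],"yaw":0},{"delta_pos":[0,0,3],"yaw":0},{"delta_pos":[0,0,4],"yaw":0},{"delta_pos":[0,0,4],"yaw":0},{"delta_pos":[-3,-3,0],"yaw":0},{"delta_pos":[-3,-3,0],"yaw":0}]' 1
python3 -m handwheel '[{"delta_pos":[-3,-3,2],"yaw":0},{"delta_pos":[0,-3,3],"yaw":0},{"delta_pos":[0,-3,3],"yaw":0},{"delta_pos":[0,-3,3],"yaw":0},{"delta_pos":[0,-3,3],"yaw":0},{"delta_pos":[0,-3,3],"yaw":0},{"delta_pos":[0,0,0],"yaw":0}]' -
python3 look.py 4
python3 - <<'E'
from h import *
im=cv2.imread("pics/m4.png")[170:400,140:400]; cv2.imwrite("pics/m4c.png",cv2.resize(im,(650,575),interpolation=2))
a=shot("scene");b=shot("side");P,C=cloud(a,b)
h=P[sel(P,(560,720),(150,280),(255,296))]; print(len(h),circ(h,[655,212],11), h.mean(0))
E
```

```text
clock: 19.68
eef_pos: [541.9, 79.4, 32.6]
tool_rot: [-3.14, -0.004, 0.009]
force: [-6.1, -1.2, 25.1]
width: 52.5
gripper_force: 66.8
clock: 20.52
eef_pos: [484.5, 22.3, 160.8]
tool_rot: [3.141, -0.007, 0.016]
force: [-1.1, -1.0, -0.4]
width: 85.1
gripper_force: 0.0
clock: 21.1
eef_pos: [456.9, -160.9, 329.7]
tool_rot: [3.134, -0.011, 0.002]
force: [0.5, -0.7, 1.2]
width: 85.1
gripper_force: 0.0
pot_a 0.7 [561. -28.  62.] fit [547.5 -24.1  30.9] top 89.0
pot_a 0.64 [484.  35.  59.] fit [470.4  42.3  26.2] top 91.0
pot_a 0.56 [558.  70.  65.] fit [540.7  80.6  26.8] top 92.0
empty_pot 0.83 [ 638. -223.    6.] fit [ 649.3 -226.8   23.2] top 57.0
pot_a 0.64 [526. 101.  63.] fit [540.1  80.   27.2] top 92.0
21.4 [ 454.5 -150.8  322.6] [-3.14e+00  3.00e-03  1.30e-02]
215 [654.02882069 213.29388525] [651.91357312 213.50081526 276.13598433]
```

View pics/m4c.png

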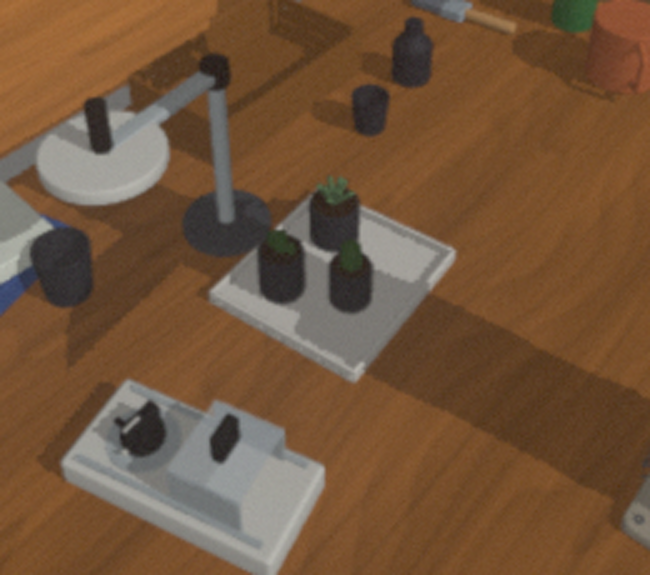

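```bash
python3 -m handwheel '[{"delta_pos":[1.5,2.5,0.5],"yaw":0},{"delta_pos":[2,3.6,0],"yaw":0},{"delta_pos":[2,3.6,0],"yaw":0},{"delta_pos":[2,3.6,0],"yaw":0},{"delta_pos":[2,3.6,0],"yaw":0},{"delta_pos":[2,3.6,0],"yaw":0},{"delta_pos":[2,3.6,0],"yaw":0},{"delta_pos":[2,3.6,0],"yaw":0},{"delta_pos":[2,3.6,0],"yaw":0},{"delta_pos":[2.4,4,0],"yaw":0}]' 1
python3 -m handwheel '[{"delta_pos":[0,0,0],"yaw":0},{"delta_pos":[0,0,0],"yaw":0},{"delta_pos":[0,0,0],"yaw":0}]' 1
```

```text
clock: 22.33
eef_pos: [651.3, 199.4, 327.9]
tool_rot: [3.142, 0.002, 0.013]
force: [0.9, 0.1, -0.6]
width: 85.6
gripper_force: 0.0
clock: 22.58
eef_pos: [650.9, 196.1, 327.7]
tool_rot: [3.14, 0.002, 0.011]
force: [-0.7, -0.4, -0.6]
width: 85.3
gripper_force: 0.0
```

```bash
python3 -m handwheel '[{"delta_pos":[0.3,1.6,0],"yaw":0},{"delta_pos":[0,0,-2.5],"yaw":0},{"delta_pos":[0,0,-2.5],"yaw":0},{"delta_pos":[0,0,-2],"yaw":0},{"delta_pos":[0,0,0],"yaw":0},{"delta_pos":[0,0,0],"yaw":0}]' 1
python3 -m handwheel '[{"delta_pos":[0,0,0],"yaw":0},{"delta_pos":[0,0,0],"yaw":0},{"delta_pos":[0,0,0],"yaw":0},{"delta_pos":[0,0,0],"yaw":0},{"delta_pos":[0,0,0],"yaw":0},{"delta_pos":[0,0,0],"yaw":0}]' -1
```

```text
clock: 23.08
eef_pos: [653.7, 210.9, 258.7]
tool_rot: [3.141, 0.002, 0.009]
force: [-0.3, -0.3, 0.9]
width: 85.0
gripper_force: 0.0
clock: 23.58
eef_pos: [654.8, 212.3, 259.7]
tool_rot: [-3.141, -0.001, 0.011]
force: [-0.5, 0.7, 2.8]
width: 20.7
gripper_force: 58.4
```

```bash
python3 -m handwheel '[{"delta_pos":[-1.92,-0.24,0],"yaw":0.114},{"delta_pos":[-1.88,-0.45,0],"yaw":0.114},{"delta_pos":[-1.82,-0.66,0],"yaw":0.114},{"delta_pos":[-1.73,-0.87,0],"yaw":0.114},{"delta_pos":[-1.62,-1.06,0],"yaw":0.114},{"delta_pos":[-1.49,-1.24,0],"yaw":0.114},{"delta_pos":[-1.34,-1.4,0],"yaw":0.114}]' -
python3 -m handwheel '[{"delta_pos":[-1.17,-1.54,0],"yaw":0.114},{"delta_pos":[-0.99,-1.66,0],"yaw":0.114},{"delta_pos":[-0.8,-1.77,0],"yaw":0.114},{"delta_pos":[-0.59,-1.85,0],"yaw":0.114},{"delta_pos":[-0.38,-1.9,0],"yaw":0.114},{"delta_pos":[-0.16,-1.93,0],"yaw":0.114},{"delta_pos":[0.06,-1.94,0],"yaw":0.114},{"delta_pos":[0,0,0],"yaw":0},{"delta_pos":[0,0,0],"yaw":0}]' -
```

```text
clock: 24.17
eef_pos: [535.9, 153.7, 259.7]
tool_rot: [-3.142, -0.002, 0.815]
force: [1.6, -0.2, 1.8]
width: 20.6
gripper_force: 59.4
clock: 24.92
eef_pos: [495.4, 27.2, 259.6]
tool_rot: [-3.14, -0.001, 1.603]
force: [-4.9, 1.0, 9.1]
width: 20.5
gripper_force: 61.0
```

```bash
python3 -m handwheel '[{"delta_pos":[0,0,0],"yaw":0},{"delta_pos":[0,0,0],"yaw":0},{"delta_pos":[0,0,0],"yaw":0},{"delta_pos":[0,0,0],"yaw":0},{"delta_pos":[0,0,2],"yaw":0},{"delta_pos":[0,0,3],"yaw":0},{"delta_pos":[0,0,3],"yaw":0},{"delta_pos":[0,3,0],"yaw":0},{"delta_pos":[0,4,0],"yaw":0},{"delta_pos":[0,4,0],"yaw":0}]' 1
python3 -m handwheel '[{"delta_pos":[0,4,-1],"yaw":0},{"delta_pos":[0,4,-1],"yaw":0},{"delta_pos":[0,4,-1],"yaw":0},{"delta_pos":[0,1,-2],"yaw":0},{"delta_pos":[0,1,-2],"yaw":0},{"delta_pos":[0,0,0],"yaw":0},{"delta_pos":[0,0,0],"yaw":0}]' -
cat > knob.py <<'E'
from h import *
import sys
im=shot("wrist","k%s.png"%sys.argv[1]); P,C=cloud(im); print(im["st"]["eef_pos"].round(1),im["st"]["tool_rot"].round(3))
topdown(P,C,(350,550),(255,400),(25,130),4,"kt%s.png"%sys.argv[1])
for k in("knob_axis","knob_pointer","mark_pip","guard_tab"):
    w=pts(im)
    for d in models.boxes_of(im,k)[:2]:
        l,t,r,b=map(int,d["rect"]); print(k,round(d["score"],2),[l,t,r,b],np.nanmedian(w[t:b+1,l:r+1].reshape(-1,3),0).round(1))
E
python3 knob.py 1
python3 - <<'E'
from h import *
a=shot("scene");b=shot("side")
for im in(a,b):
    P,C=cloud(im);h=P[sel(P,(440,560),(-30,100),(255,296))]; print("handle",len(h),circ(h,[495,28],11).round(1))
E
```

```text
clock: 25.75
eef_pos: [496.6, 137.9, 339.7]
tool_rot: [3.14, -0.001, 1.603]
force: [0.4, 0.1, -0.5]
width: 85.4
gripper_force: 0.0
clock: 26.33
eef_pos: [495.4, 277.2, 268.0]
tool_rot: [-3.139, 0.002, 1.607]
force: [-0.6, -0.4, 0.3]
width: 85.2
gripper_force: 0.0
[495.4 277.2 268. ] [-3.139e+00  2.000e-03  1.607e+00]
knob_axis 0.66 [121, 60, 342, 197] [440.8 328.1  35.5]
knob_pointer 0.9 [259, 102, 298, 151] [492.9 331.8  48.4]
mark_pip 0.8 [244, 90, 312, 158] [492.2 333.8  37.7]
guard_tab 0.7 [135, 97, 237, 193] [405.1 312.5  82.2]
handle 74 [496.1  28.6]
handle 124 [494.9  26.7]
```

View pics/k1.png

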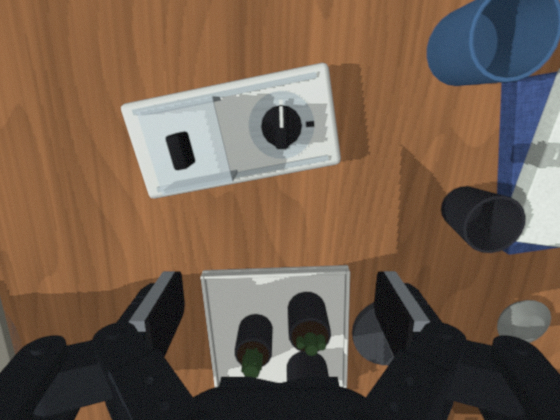

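View pics/kt1.png

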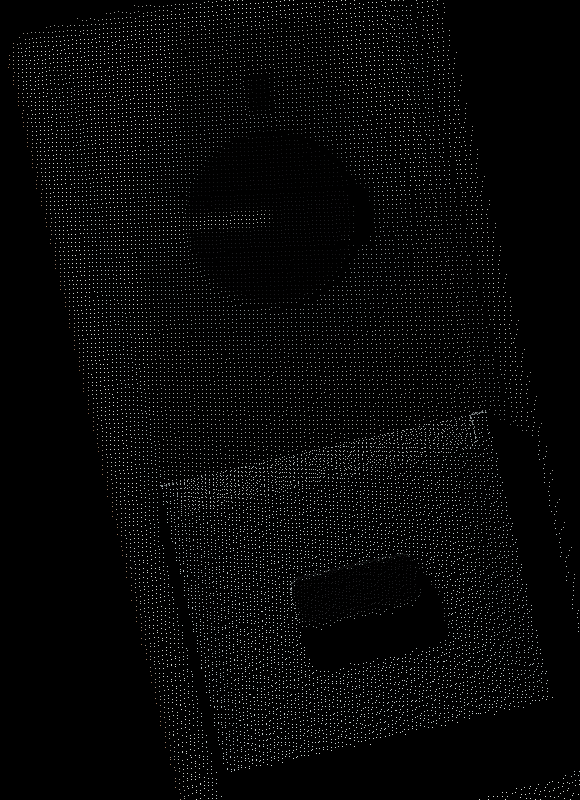

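```bash
cat > knob2.py <<'E'
from h import *
im=shot("wrist"); P,C=cloud(im); br=C.sum(1); mn=C.min(1)
def st(n,m):
    p=P[m]; q=p[:,:2].astype(np.float32)
    r=cv2.minAreaRect(q); print(n,len(p),p.mean(0).round(1),"rect",np.round(r[0],1),np.round(r[1],1),round(r[2],1),"circ",np.round(cv2.minEnclosingCircle(q)[0],1),round(cv2.minEnclosingCircle(q)[1],1)); return p
K=np.array([495.5,331]); d=np.hypot(P[:,0]-K[0],P[:,1]-K[1])
sk=st("dark skirt",(d<30)&(br<150)&(P[:,2]>40)&(P[:,2]<56)&(d<26)); bar=st("bar",(d<30)&(P[:,2]>58))
wp=st("white",(d<32)&(mn>120)&(P[:,2]>43)); mk=st("mark",(d>26)&(d<38)&(br<190)&(P[:,2]<45)&(P[:,0]>515))
ring=P[(d<27)&(br<150)]; h=cv2.convexHull(ring[:,:2].astype(np.float32))[:,0]; print("hull fit",circ(h,K))
box=st("box",(d<200)&(P[:,2]>30)&(P[:,2]<41)&(br>300)); gr=st("roof",sel(P,(340,470),(255,380),(78,88))); tb=st("tab",sel(P,(340,470),(255,380),(108,122)))
dr=wp[:,:2]-wp[:,:2].mean(0); print("pointer dir",np.linalg.svd(dr,full_matrices=False)[2][0])
print(wp[:,:2].min(0),wp[:,:2].max(0),np.percentile(wp[:,2],[5,95]))
E
python3 knob2.py
```

```text
dark skirt 671 [495.7 332.6  48.6] rect [495.2 332.6] [38.2 41.6] 88.7 circ [495.2 332.2] 20.9
bar 584 [494.7 333.1  71.3] rect [494.8 332.8] [14.  41.3] 3.9 circ [494.3 332.7] 21.1
white 104 [494.  346.3  66. ] rect [493.8 346.7] [19.1 22.2] 45.5 circ [492.4 346.2] 13.3
mark 32 [526.1 335.5  41.6] rect [525.9 335.7] [6.6 4.3] 2.4 circ [526.  335.5] 3.8
hull fit [495.28207717 332.31528036  20.54656217]
box 12077 [466.3 331.8  36. ] rect [441.6 320.4] [228.7 109.7] 13.0 circ [441.5 320.6] 124.0
roof 5724 [402.8 313.4  82.7] rect [401.7 310.9] [74.7 84.3] 13.0 circ [401.7 310.5] 55.7
tab 582 [402.9 311.8 113.9] rect [402.1 311.1] [14.6 31.9] 15.3 circ [401.9 310.9] 16.3
pointer dir [ 0.10138598 -0.99484717]
[479.22859329 333.5095933 ] [496.54657877 359.24971797] [46.05434976 74.04856026]
```

```bash
python3 -m handwheel '[{"delta_pos":[0,3,0],"yaw":0.03},{"delta_pos":[0,2.5,-2],"yaw":0},{"delta_pos":[0,0,-4],"yaw":0},{"delta_pos":[0,0,-4],"yaw":0},{"delta_pos":[0,0,-4],"yaw":0},{"delta_pos":[0,0,-2.5],"yaw":0},{"delta_pos":[0,0,0],"yaw":0},{"delta_pos":[0,0,0],"yaw":0},{"delta_pos":[0,0,0],"yaw":0}]' -0.1
```

```text
clock: 27.48
eef_pos: [497.6, 332.8, 105.7]
tool_rot: [3.139, -0.002, 1.636]
force: [0.5, 0.1, 0.7]
width: 38.4
gripper_force: 0.0
```

```bash
python3 -m handwheel '[{"delta_pos":[-0.1,0,-2],"yaw":0},{"delta_pos":[0,0,-2],"yaw":0},{"delta_pos":[0,0,-1.1],"yaw":0},{"delta_pos":[0,0,0],"yaw":0},{"delta_pos":[0,0,0],"yaw":0}]' -0.1
python3 -m handwheel '[{"delta_pos":[0,0,0],"yaw":0},{"delta_pos":[0,0,0],"yaw":0},{"delta_pos":[0,0,0],"yaw":0},{"delta_pos":[0,0,0],"yaw":0}]' -1
```

```text
clock: 27.9
eef_pos: [496.0, 332.5, 54.1]
tool_rot: [3.14, -0.001, 1.637]
force: [0.9, 0.0, 0.1]
width: 38.2
gripper_force: 0.0
clock: 28.23
eef_pos: [495.0, 332.7, 54.6]
tool_rot: [3.141, -0.001, 1.637]
force: [-2.9, -1.0, 7.7]
width: 12.4
gripper_force: 59.7
```

```bash
python3 -m handwheel '[{"delta_pos":[0,0,0],"yaw":-0.118},{"delta_pos":[0,0,0],"yaw":-0.118},{"delta_pos":[0,0,0],"yaw":-0.118},{"delta_pos":[0,0,0],"yaw":-0.118},{"delta_pos":[0,0,0],"yaw":-0.118},{"delta_pos":[0,0,0],"yaw":-0.118},{"delta_pos":[0,0,0],"yaw":-0.118}]' -
python3 -m handwheel '[{"delta_pos":[0,0,0],"yaw":-0.118},{"delta_pos":[0,0,0],"yaw":-0.118},{"delta_pos":[0,0,0],"yaw":-0.118},{"delta_pos":[0,0,0],"yaw":-0.118},{"delta_pos":[0,0,0],"yaw":-0.118},{"delta_pos":[0,0,0],"yaw":-0.118},{"delta_pos":[0,0,0],"yaw":0},{"delta_pos":[0,0,0],"yaw":0}]' -
```

```text
clock: 28.82
eef_pos: [496.2, 332.2, 54.6]
tool_rot: [3.141, -0.002, 0.805]
force: [-1.3, -1.5, 3.5]
width: 12.6
gripper_force: 59.4
clock: 29.48
eef_pos: [496.6, 331.2, 54.6]
tool_rot: [3.141, -0.003, 0.102]
force: [0.2, -3.1, 6.3]
width: 12.4
gripper_force: 59.8
```

```bash
python3 -m handwheel '[{"delta_pos":[0,0,0],"yaw":0},{"delta_pos":[0,0,0],"yaw":0},{"delta_pos":[0,0,0],"yaw":0},{"delta_pos":[0,0,2],"yaw":0},{"delta_pos":[0,0,4],"yaw":0},{"delta_pos":[0,0,4],"yaw":0},{"delta_pos":[-2,0,3.5],"yaw":0},{"delta_pos":[-3,0,3],"yaw":0},{"delta_pos":[-1,0,3],"yaw":0},{"delta_pos":[0,0,0],"yaw":0}]' -0.1
sed -i 's/shot("wrist")/shot("wrist","k2.png")/' knob2.py; sed -i 's/^E$//' knob2.py; python3 knob2.py; python3 look.py 5
```

```text
clock: 30.32
eef_pos: [435.5, 334.2, 252.6]
tool_rot: [-3.135, -0.005, 0.105]
force: [1.9, 0.1, -0.3]
width: 38.3
gripper_force: 0.0
dark skirt 743 [495.8 332.   48.6] rect [495.9 331.6] [38.3 40.7] 6.0 circ [495.8 331.9] 20.7
bar 642 [496.2 332.4  71.4] rect [495.5 332.1] [40.8 13.4] 6.3 circ [495.7 332.3] 21.0
white 118 [508.4 334.5  66. ] rect [507.  343.1] [27.1 24.1] 5.8 circ [506.9 343.6] 17.8
mark 38 [526.6 335.   41.6] rect [526.8 335. ] [6.7 4.1] 6.5 circ [526.6 335. ] 3.7
hull fit [495.78411517 331.89084327  20.45827662]
box 12499 [479.7 329.2  36. ] rect [442.5 320.3] [228.8 109.7] 13.0 circ [443.1 320.2] 124.0
roof 5117 [405.6 311.4  82.6] rect [402.6 310.9] [74.8 84.1] 13.0 circ [403.2 311. ] 55.4
tab 527 [404.1 311.3 113.7] rect [403.1 311. ] [13.9 31.9] 13.4 circ [403.5 310.9] 16.3
pointer dir [-0.97299342  0.23083285]
[492.28230006 330.37961705] [521.58754816 354.01072143] [45.99541278 74.17954151]
pot_a 0.96 [558. -32.  63.] fit [547.4 -24.2  31. ] top 89.0
pot_a 0.58 [473.  28.  59.] fit [469.3  42.6  25.3] top 91.0
empty_pot 0.66 [ 640. -225.    4.] fit [ 650.8 -227.7   22.9] top 57.0
pot_a 0.58 [526. 100.  64.] fit [540.3  80.1  27.2] top 92.0
30.6667 [435.6 331.7 246.2] [3.14e+00 2.00e-03 1.02e-01]
```

View pics/k2.png

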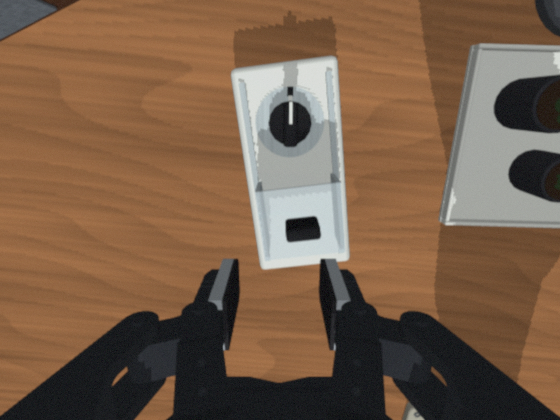

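```bash
python3 -m handwheel '[{"delta_pos":[-3.2,-2.1,0],"yaw":0.122},{"delta_pos":[0,0,-3],"yaw":0},{"delta_pos":[0,0,-4],"yaw":0},{"delta_pos":[0,0,-4],"yaw":0},{"delta_pos":[0,0,0],"yaw":0},{"delta_pos":[0,0,0],"yaw":0}]' 0.4
```

```text
clock: 31.17
eef_pos: [402.9, 309.7, 135.9]
tool_rot: [3.139, 0.004, 0.223]
force: [0.1, -0.2, 0.4]
width: 59.9
gripper_force: 0.0
```

```bash
python3 -m handwheel '[{"delta_pos":[0,0.1,-2.5],"yaw":0},{"delta_pos":[0,0,-1.9],"yaw":0},{"delta_pos":[0,0,0],"yaw":0},{"delta_pos":[0,0,0],"yaw":0}]' 0.4
python3 -m handwheel '[{"delta_pos":[0,0,0],"yaw":0},{"delta_pos":[0,0,0],"yaw":0},{"delta_pos":[0,0,0],"yaw":0},{"delta_pos":[0,0,0],"yaw":0},{"delta_pos":[0,0,0],"yaw":0}]' -1
```

```text
clock: 31.5
eef_pos: [404.8, 312.4, 94.8]
tool_rot: [-3.141, -0.001, 0.224]
force: [0.4, -0.9, 0.4]
width: 59.7
gripper_force: 0.0
clock: 31.92
eef_pos: [405.8, 310.6, 95.6]
tool_rot: [3.141, -0.004, 0.223]
force: [0.0, -5.8, 9.1]
width: 30.5
gripper_force: 59.4
```

```bash
python3 -m handwheel '[{"delta_pos":[1.46,0.34,0],"yaw":0},{"delta_pos":[1.46,0.34,0],"yaw":0},{"delta_pos":[1.46,0.34,0],"yaw":0},{"delta_pos":[1.46,0.34,0],"yaw":0},{"delta_pos":[1.46,0.34,0],"yaw":0},{"delta_pos":[1.46,0.34,0],"yaw":0},{"delta_pos":[0,0,0],"yaw":0},{"delta_pos":[0,0,0],"yaw":0}]' -
python3 -m handwheel '[{"delta_pos":[0.3,0.07,0],"yaw":0},{"delta_pos":[0.3,0.07,0],"yaw":0},{"delta_pos":[0,0,0],"yaw":0},{"delta_pos":[0,0,0],"yaw":0}]' -
```

```text
clock: 32.58
eef_pos: [494.7, 331.1, 95.6]
tool_rot: [3.14, -0.006, 0.223]
force: [2.5, -4.6, 6.7]
width: 30.6
gripper_force: 62.0
clock: 32.92
eef_pos: [498.7, 332.0, 95.6]
tool_rot: [3.14, -0.003, 0.224]
force: [0.7, -5.5, 8.3]
width: 30.9
gripper_force: 62.2
```

```bash
for i in 1; do python3 -m handwheel '[{"delta_pos":[0.3,0.07,0],"yaw":0},{"delta_pos":[0.2,0.05,0],"yaw":0},{"delta_pos":[0,0,0],"yaw":0},{"delta_pos":[0,0,0],"yaw":0}]' -; done
python3 -m handwheel '[{"delta_pos":[0.2,0.05,0],"yaw":0},{"delta_pos":[0.2,0.05,0],"yaw":0},{"delta_pos":[0,0,0],"yaw":0},{"delta_pos":[0,0,0],"yaw":0}]' -
```

```text
clock: 33.25
eef_pos: [498.8, 332.1, 95.5]
tool_rot: [3.14, 0.007, 0.224]
force: [-9.2, -8.8, 17.9]
width: 30.7
gripper_force: 63.3
clock: 33.58
eef_pos: [498.9, 332.1, 95.4]
tool_rot: [3.14, 0.016, 0.225]
force: [-17.1, -10.8, 25.9]
width: 30.3
gripper_force: 64.2
```

```bash
python3 -m handwheel '[{"delta_pos":[-0.4,-0.1,0],"yaw":0},{"delta_pos":[0,0,0],"yaw":0},{"delta_pos":[0,0,0],"yaw":0}]' -
python3 -m handwheel '[{"delta_pos":[0,0,0],"yaw":0},{"delta_pos":[0,0,0],"yaw":0},{"delta_pos":[0,0,0],"yaw":0},{"delta_pos":[0,0,2],"yaw":0},{"delta_pos":[0,0,4],"yaw":0},{"delta_pos":[0,0,4],"yaw":0},{"delta_pos":[-2,0,4],"yaw":0},{"delta_pos":[-4,0,0],"yaw":0},{"delta_pos":[0,0,0],"yaw":0},{"delta_pos":[0,0,0],"yaw":0}]' 0.4
python3 look.py 6; sed -i 's/k2.png/k3.png/; s/(340,470),(255,380)/(430,560),(270,400)/g' knob2.py; python3 knob2.py | grep -E "roof|tab"
python3 - <<'E'
from h import *
im=cv2.imread("pics/m6.png")[170:400,140:400]; cv2.imwrite("pics/m6c.png",cv2.resize(im,(650,575),interpolation=2))
for n in("scene","side"):
    P,C=cloud(shot(n));h=P[sel(P,(440,560),(-30,100),(255,296))]; print("handle",len(h),circ(h,[495,28],11).round(1))
E
```

```text
clock: 33.83
eef_pos: [498.8, 332.1, 95.5]
tool_rot: [3.14, 0.007, 0.224]
force: [-8.5, -7.6, 17.5]
width: 30.5
gripper_force: 63.2
clock: 34.67
eef_pos: [441.4, 336.6, 231.3]
tool_rot: [-3.139, 0.0, 0.228]
force: [0.5, 0.5, 1.0]
width: 59.8
gripper_force: 0.0
pot_a 0.82 [561.  75.  66.] fit [540.9  80.7  26.8] top 93.0
pot_a 0.63 [559. -35.  62.] fit [547.3 -24.1  31. ] top 89.0
pot_a 0.53 [482.  30.  58.] fit [470.1  41.4  26.3] top 91.0
empty_pot 0.86 [ 638. -228.    5.] fit [ 651.1 -227.7   22.9] top 58.0
pot_a 0.97 [522. 100.  61.] fit [539.5  80.   27.1] top 93.0
34.9667 [444.6 334.8 230.3] [ 3.141 -0.     0.224]
roof 7649 [497.4 333.   82.6] rect [495.5 332.3] [73.2 84.2] 13.0 circ [495.7 332.1] 55.2
tab 722 [496.1 332.4 114.2] rect [495.9 332.4] [13.3 32. ] 12.6 circ [496.1 332.4] 16.3
handle 82 [496.2  28.4]
handle 118 [495.2  26.8]knob2.py:5: RuntimeWarning: Mean of empty slice.
  r=cv2.minAreaRect(q); print(n,len(p),p.mean(0).round(1),"rect",np.round(r[0],1),np.round(r[1],1),round(r[2],1),"circ",np.round(cv2.minEnclosingCircle(q)[0],1),round(cv2.minEnclosingCircle(q)[1],1)); return p
  ret = um.true_divide(
```

View pics/m6c.png

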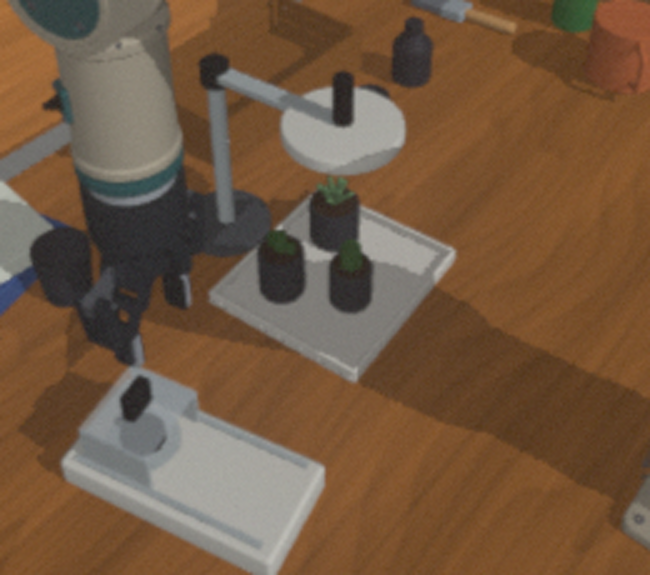

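View pics/k3.png

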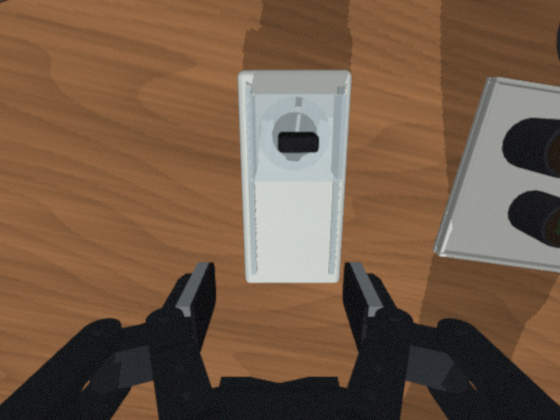

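The pots stand upright in the tray with the lamp head over it. The guard is home with its tab over the knob, at (298,142) in the wrist view, and the pointer still lines up with the mark at (298,102).

```bash
python3 -c "from cell import ctrl; print(ctrl.finish_job())"
```

```text
the job is handed in; nothing more can be done
None
```

I handed the job in; no verdict came back. In the last images the three planted pots found stood upright in the tray, the lamp head was about 7 mm from the tray's centre, the pointer was at the mark and the guard was fully home. One pot had shifted about 35 mm inside the tray after I placed it, so I left it there.

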